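# Free the sagging bolt and hold the guard gate ajar

### The arm

A 7-joint arm with a two-finger parallel gripper is mounted at the origin on the work surface. World frame = base frame: x ahead of the robot, y to its left, z up, the work surface at z = 0. Lengths are in m, angles in rad, forces in N, time in s.
With the tool pointing down it reaches from about 0.425 to 0.95 m from the base axis. Payload 16.7 kg.
Tool frame: the origin (TCP) lies between the finger pads; the fingertips stand 11 mm ahead of it and the grasp point (between the pads) lies 8 mm behind it; x points along the fingers, y is the direction in which the jaws open and shut, and the axes are right-handed (so a half turn about x gives the same grasp; the last joint's range is limited). The gripper opens to 94 mm and grips with 3 to 60 N. Pads are 16 mm wide; open, the fingers measure 119 mm over their backs; the gripper's body (75 mm by 177 mm) begins 78 mm behind the grasp point.
Start: joints at [1.006, 0.426, 0.074, 1.606, -0.034, 1.111, -0.067], TCP at [0.273, -0.617, 0.216] pointing down, gripper open.
Joint ranges: [-2.85, 2.85], [-0.5, 2.14], [-1.23, 1.37], [0.21, 2.46], [-1.02, 4.16], [0.16, 2.05], [-2.73, 2.73]. Speed limits (rad/s): [1.89, 1.89, 2.39, 2.39, 3.01, 3.01, 3.01].

### API

Orientations are given as a unit quaternion [x, y, z, w].
In Python, from plant import monitor, vision, bot gives the robot as it stands.
- The arm moves only by the shell command python3 -m handwheel 'ROWS' [OPENING]. ROWS is JSON, a list of rows, each a list of 2 entries, a list of its own where there are three numbers: the shift along the tool's x, y, z in m, then the turn, a rotation vector about the tool's x, y, z in rad. In form: [[[dx, dy, dz], [rx, ry, rz]], ...]. A call has 1 to 20 rows; each row is the pose to reach, as a shift and turn from the pose commanded when the call began, along the tool's axes at that moment; what a row does not reach only later rows make up. A row lasts 1/10 s, in which the tool goes at most 50 mm and 8.59 degrees, less where a joint would pass 70% of its speed; a pose out of reach is approached as far as the arm can. A call with a gripper value outside its range is refused whole. OPENING is the gripper's target within -1 to 1 (shut at 1, half-way at 0, fully open at -1), set as the call begins (- or left out, the last holds). The fingers move at their own pace and stop on an object; the grip force is fixed at half the most. Time passes only in rows, so rows that repeat a pose let the fingers close. It gives the time, the measured TCP pose, the force and the opening at its end, in the units of the state.
- monitor.get_state(): the state, without advancing time (a new reading comes with each control period).
- vision.get_image(name): name is "scene" or "top"; returns a dict with "color" (480x640x3 uint8, red, green, blue), "vfov" (degrees; the focal length in pixels is half the picture's height over the tangent of half this angle, whatever the lens; pixels are square), "cx", "cy" (the principal point, pixels), "distortion" ([k1, k2, p1, p2, k3] as OpenCV has them; the pictures are not rectified), "rvec" (rotation vector, rad) and "tvec" (3), from world to camera coordinates, as OpenCV has them. Camera axes: x right, y down, z forward; pixel columns grow to the right and rows downward; lengths in m; the calibration is good to about 2 mm. A picture is of the moment at which its call begins. There is no depth.
- bot.hand_in(): hands the job in, once; it reports no verdict.
The state is a dict: "t": time; "q": joint angles; "qvel": joint speeds; "joint_torque": joint torques, N m; "position": TCP position; "eef_rot": TCP orientation; "contact_force": force on the tool from outside, world axes, zero at the start; "ft_torque": the same for the moment, N m; "grip_width": opening from 0.0 (shut) to 1.0 (fully open).
Only numpy, scipy, OpenCV 4.12 (cv2) and the standard library are available. Lean on these libraries where they do the work, as an engineer would, in place of code of your own. Each camera call takes 0.05 s, during which the arm holds its last target.

### The job

The gate of the bench-top machine guard is shut by a barrel bolt that hangs loose by its rear screw, so that the notch behind its nose has dropped over the bent-up lip of the keeper. Take the bolt's ball knob, lift the nose over the lip while pulling, and draw the bolt fully back; then swing the self-closing gate outwards, towards the bolt's side, until its free edge stands about 15 cm from shut, the bolt still drawn back. Finish while holding the gate ajar like that, since someone is about to reach in past it, and leave the loose things on the bench where they are.

Things in the scene. Friction and masses are not known exactly. Their poses are not given: they have to be found in the camera images.
- guard: Plywood and clear-sheet guard round a 210 mm high router, fixed on the bench: 458 mm long, 388 deep, 250 high, open on top. x runs level along the shut gate's outer face from hinge to keeper post, y points level out of the pen on the bolt's side, the way the gate opens; z up. Origin on the bench, below that face, 280 mm from the gate's hinge axis (at x = -280 mm, y = 0). Keeper post at x 46 to 116.
- gate (a joint): Gate angle, rad: 0 shut, grows as it opens towards the guard's +y about the vertical axis at the guard's x = -280 mm, y = 0; stop at 1.4. A spring hinge pulls it shut (0.9 N m when shut, 1.0 N m more per rad; 4 to 7 N at the drawn-back knob).
- gate_edge (a point): Top corner of the gate's free edge, on its outer face, 320 mm from the hinge axis, 250 mm above the bench. The gate is a plywood frame 18 mm thick, 20 to 250 mm above the bench, about 0.8 kg; its 150 mm wide stile at the free end carries the bolt near the top.
- bolt (a joint): Travel of the round 14 mm steel bolt, m: 0 shot home, 0.058 fully drawn back (stop). It slides along its length towards the hinge; about 1.5 N of friction, stays where it is left. Below about 0.03 its nose still stands in the keeper loop and the gate cannot open.
- barrel_sag (a joint): Tilt of the loose barrel plate with the bolt in it, rad: 0 level, negative nose down, positive nose up; -0.085 to 0.07. It turns about the rear screw and falls by its weight (0.3 kg). At the start the notch lies on the keeper lip at about -0.055; the nose passes over the lip only above about -0.007; past the lip it drops again.
- bolt_pivot (a point): The rear screw about which the barrel sags, on the bolt's centre line: 190 mm from the hinge axis along the gate, 11 mm out of its face, 215 mm above the bench.
- bolt_knob (a point): Centre of the bolt's black ball knob, 22 mm in diameter, on a 9 mm stem that stands level out of the gate: 45 mm out of its face, 34 mm from the bolt's centre line. Shot home: 92 mm from the rear screw along the bolt, about 210 mm above the bench; drawn back: 34 mm from the screw. Guides and keeper stand 24 mm out of the face at most; the gate's top is 40 mm higher; nothing above or below it.
- keeper_lip (a point): Middle of the top edge of the keeper's bent-up lip, 5 mm thick, 148 mm from the rear screw, 207 mm above the bench. The keeper is a steel strap loop on the post. Home, the notch in the bolt's underside (16 mm long, 7 deep) lies 140 to 156 mm from the screw; the full-thickness nose beyond ends at 179 mm. The nose can rise about 18 mm in the loop.
- pliers: Loose needle-nose pliers lying on the bench, 200 mm long; origin under the pivot. Leave alone.
- spool: Loose grey spool of filament lying flat, 150 mm in diameter, 50 mm high; origin under its centre. Leave alone.
- printed_cup: Loose blue printed cup, 64 mm in diameter, 60 mm high; origin under its centre. Leave alone.
- printed_tray: Loose blue printed open tray, 120 x 70 x 35 mm; origin under its centre. Leave alone.

How it is judged:
By the outcome, as a careful person would: the job done as asked, in the order asked, and still so for the second after the job is handed in, while the arm keeps its last pose, push and grip.
It also fails if it takes over 38 s, if anything falls off the work surface, if the arm or the gripper's body presses on something with over 40 N, if the wrist force passes 120 N, or if a joint passes its speed limit or range.

## Working session

There is one attempt and no reset: what is moved stays moved. The work goes in short steps, Python scripts to look and compute and a shell command to move; the robot and the scene stay as the last step left them, time stands still between calls to the robot, and variables do not carry over. Pictures are saved under pics/ and viewed, and the job is handed in when it is done.

```bash
ls; mkdir -p pics
cat > h.py <<'E'
import numpy as np, cv2
from plant import monitor, vision, bot
def cam(name):
    im=vision.get_image(name)
    f=240/np.tan(np.radians(im['vfov'])/2)
    K=np.array([[f,0,im['cx']],[0,f,im['cy']],[0,0,1.]])
    return im,K,np.array(im['distortion'],float),np.array(im['rvec'],float),np.array(im['tvec'],float)
def save(img,fn): cv2.imwrite('pics/'+fn,cv2.cvtColor(img,cv2.COLOR_RGB2BGR))
E
python3 - <<'E'
from h import *
import pickle
d={}
for n in ("scene","top"):
    im,K,D,r,t=cam(n); save(im['color'],n+'0.png'); d[n]=(im['color'],K,D,r,t)
    print(n,K[0,0],D,r,t, -cv2.Rodrigues(r)[0].T@t)
pickle.dump(d,open('c0.pkl','wb'))
s=monitor.get_state();print(s)
E
```

```text
pics
scene 612.7521741216705 [-0.17288873  0.          0.          0.          0.        ] [ 1.2338768   2.46700324 -0.76708931] [ 0.10438465 -0.39413716  1.75856417] [1.13533297 0.69927649 1.21688932]
top 483.59891581666477 [-0.07975407  0.          0.          0.          0.        ] [ 2.1991899  -2.13771109  0.04776311] [0.24546534 0.54441635 0.9916385 ] [0.46207559 0.22878565 1.03640368]
{'t': 0.1, 'q': array([ 1.00547189,  0.42665113,  0.07383395,  1.60652082, -0.03406886,
        1.11078205, -0.06708414]), 'qvel': array([ 0.00020013, -0.00313715,  0.00076943, -0.00024479, -0.00039129,
       -0.00011371,  0.00057361]), 'joint_torque': array([ 1.15813393e-02, -9.37464881e+01,  3.67769323e+00, -4.55038369e+01,
       -4.88956680e-02,  1.68241281e-02,  1.05106071e-04]), 'position': array([ 0.27249349, -0.61715362,  0.21586708]), 'eef_rot': array([-0.69176393, -0.14633793,  0.69199057, -0.14559164]), 'contact_force': array([ 0.37543233, -0.34032492, -0.08227918]), 'ft_torque': array([-0.0131001 , -0.01215437,  0.03123468]), 'grip_width': 1.0002975951529327}
```

View pics/scene0.png

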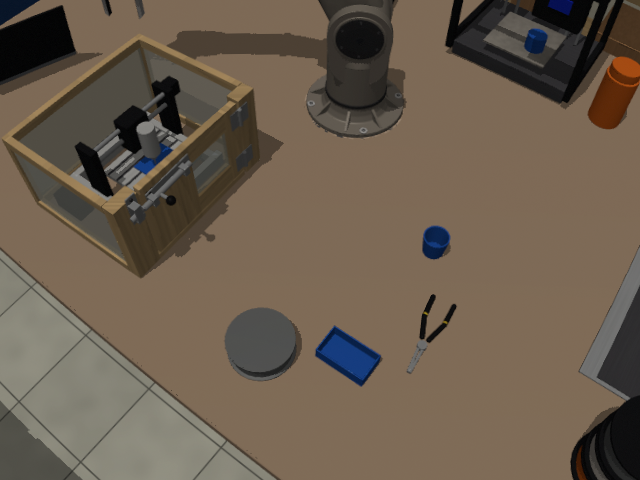

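View pics/top0.png

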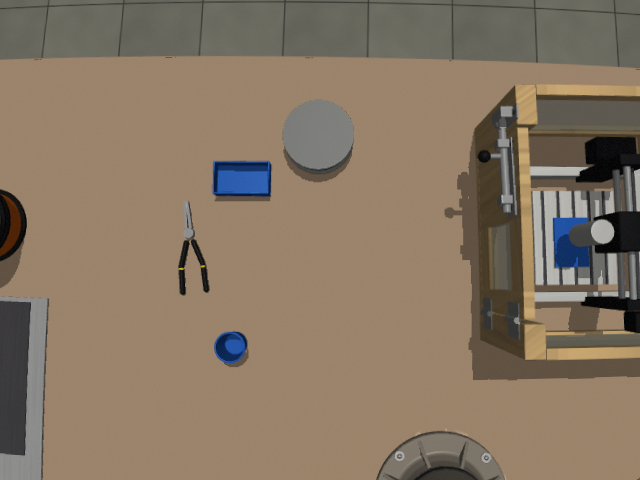

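Run:
```python
from h import *
import pickle
d=pickle.load(open('c0.pkl','rb'))
a=d['scene'][0][80:280,0:270]; save(cv2.resize(a,None,fx=2.96,fy=2.96,interpolation=cv2.INTER_CUBIC),'s1.png')
a=d['top'][0][75:375,460:640]; save(cv2.resize(a,None,fx=2,fy=2,interpolation=cv2.INTER_CUBIC),'t1.png')
a=d['top'][0][80:220,460:600]; save(cv2.resize(a,None,fx=4,fy=4,interpolation=cv2.INTER_CUBIC),'t2.png')
```

```text
(no output)
```

View pics/s1.png

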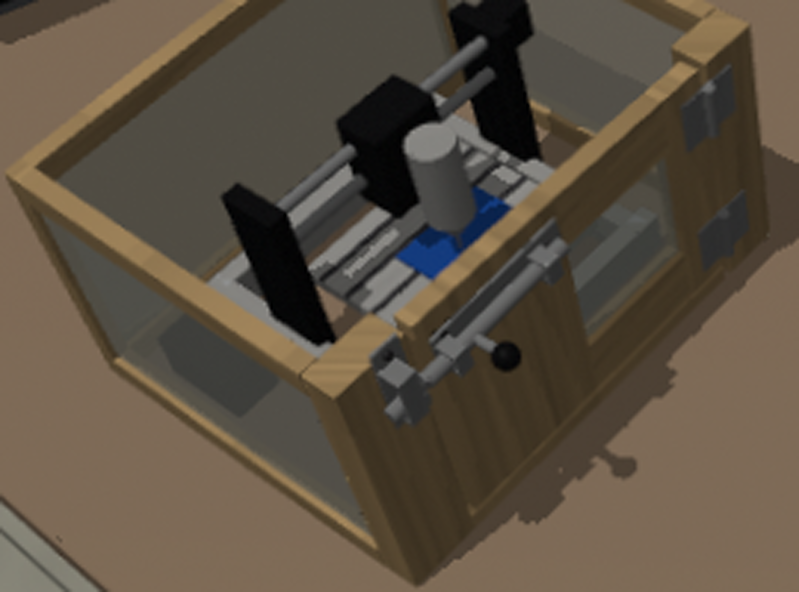

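View pics/t1.png

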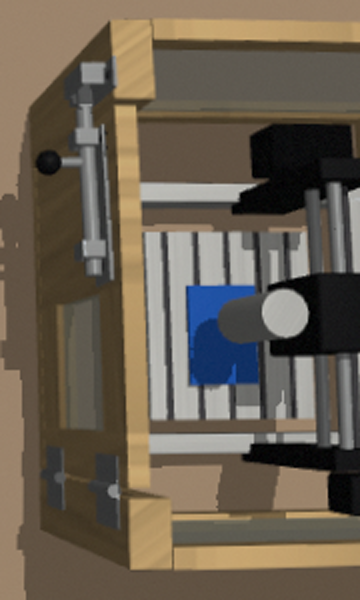

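View pics/t2.png

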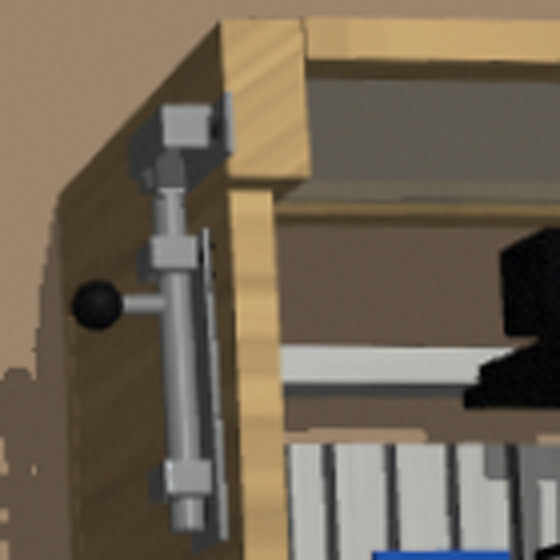

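```bash
cat >> h.py <<'E'
def proj(P,c): 
    _,K,D,r,t=c; return cv2.projectPoints(np.atleast_2d(np.array(P,float)),r,t,K,D)[0][:,0]
def G2W(g,p):
    x,y,a=p; g=np.atleast_2d(g); c,s=np.cos(a),np.sin(a)
    return np.c_[x+c*g[:,0]-s*g[:,1], y+s*g[:,0]+c*g[:,1], g[:,2]]
def tri(obs):  # list of (cam tuple, uv)
    from scipy.optimize import least_squares
    return least_squares(lambda X: np.concatenate([proj(X,c)[0]-uv for c,uv in obs]),[0.4,-.2,.2])
E
python3 - <<'E'
from h import *
import pickle
from scipy.optimize import least_squares
d=pickle.load(open('c0.pkl','rb'));S=d['scene'];T=d['top']
s=lambda u,v:(u/2.96,80+v/2.96); t1=lambda u,v:(460+u/2,75+v/2); t2=lambda u,v:(460+u/4,80+v/4)
obs=[(S,s(333,402),(.116,0,.25)),(S,s(418,585),(.116,0,0)),(T,t2(221,22),(.116,0,.25)),(T,t2(229,182),(.046,0,.25)),(T,t2(58,195),(.116,0,0)),(T,t1(132,570),(-.342,0,.25)),(T,t1(42,528),(-.342,0,0)),(S,s(750,25),(-.342,0,.25)),(S,s(767,235),(-.342,0,0))]
f=lambda p: np.concatenate([proj(G2W(g,p),c)[0]-uv for c,uv,g in obs])
r=least_squares(f,[.4,-.2,0],loss='soft_l1');print(r.x,f(r.x).reshape(-1,2).round(1))
k=tri([(S,s(506,355)),(T,t2(98,304))]);print('knob',k.x,k.fun)
p=r.x;print('knob pred',G2W([[.002,.045,.21]],p), 'hinge',G2W([[-.28,0,0]],p),'pivot',G2W([[-.09,.011,.215]],p))
E
```

```text
[ 0.67438229 -0.06718242  0.03625989] [[-0.5 -3.1]
 [-1.3 -0.4]
 [-0.6 -1. ]
 [-0.3 -0.8]
 [-0.7 -0.2]
 [-0.4  0.4]
 [-0.6  1.1]
 [-1.  -2.6]
 [ 0.1 -2.2]]
knob [ 0.67528234 -0.02195897  0.20701966] [-1.09831996 -0.35791747 -0.79567843  0.46098805]
knob pred [[ 0.67474964 -0.0221395   0.21      ]] hinge [[ 0.39456634 -0.07733297  0.        ]] pivot [[ 0.58404267 -0.05945233  0.215     ]]
```

```bash
cat >> h.py <<'E'
from scipy.spatial.transform import Rotation as R
def delta(pw,Rt,s=None):
    s=s or monitor.get_state(); R0=R.from_quat(s['eef_rot'])
    return R0.inv().apply(np.array(pw)-s['position']), (R0.inv()*Rt).as_rotvec()
def target(yaw,flip=1):  # tool x down, y along guard x rotated by yaw
    y=np.array([np.cos(yaw),np.sin(yaw),0])*flip; x=np.array([0,0,-1.]); return R.from_matrix(np.c_[x,y,np.cross(x,y)])
E
python3 - <<'E'
from h import *
s=monitor.get_state();print(R.from_quat(s['eef_rot']).as_matrix().round(3))
for f in (1,-1):
  for P in ([.675,-.022,.45],[.675,-.022,.201]):print(f,[v.round(4) for v in delta(P,target(.036,f))])
E
```

```text
[[-0.001  0.404 -0.915]
 [ 0.001 -0.915 -0.404]
 [-1.    -0.001  0.   ]]
1 [array([-0.2338, -0.3821, -0.6086]), array([-1.191e+00, -6.000e-04,  1.000e-03])]
1 [array([ 0.0152, -0.3818, -0.6086]), array([-1.191e+00, -6.000e-04,  1.000e-03])]
-1 [array([-0.2338, -0.3821, -0.6086]), array([1.9506e+00, 1.1000e-03, 6.0000e-04])]
-1 [array([ 0.0152, -0.3818, -0.6086]), array([1.9506e+00, 1.1000e-03, 6.0000e-04])]
```

```bash
python3 -m handwheel '[[[-0.05,0,0],[0,0,0]],[[-0.1,0,0],[0,0,0]],[[-0.15,0,0],[0,0,0]],[[-0.2,0,0],[0,0,0]],[[-0.235,0,0],[0,0,0]],[[-0.235,0,0],[0,0,0]]]' -1; python3 -m handwheel '[[[0,-0.025,-0.041],[-0.08,0,0]],[[0,-0.05,-0.081],[-0.16,0,0]],[[0,-0.076,-0.122],[-0.24,0,0]],[[0,-0.102,-0.162],[-0.32,0,0]],[[0,-0.127,-0.203],[-0.4,0,0]],[[0,-0.153,-0.243],[-0.48,0,0]],[[0,-0.178,-0.284],[-0.56,0,0]],[[0,-0.204,-0.325],[-0.64,0,0]],[[0,-0.229,-0.365],[-0.71,0,0]],[[0,-0.255,-0.406],[-0.79,0,0]],[[0,-0.28,-0.446],[-0.87,0,0]],[[0,-0.306,-0.487],[-0.95,0,0]],[[0,-0.331,-0.527],[-1.03,0,0]],[[0,-0.357,-0.568],[-1.11,0,0]],[[0,-0.382,-0.609],[-1.191,0,0]],[[0,-0.382,-0.609],[-1.191,0,0]],[[0,-0.382,-0.609],[-1.191,0,0]]]'
python3 - <<'E'
from h import *
im,*_=cam('scene');save(im['color'],'s2.png')
print([v.round(4) for v in delta([.675,-.022,.201],target(.036,1))],monitor.get_state()['q'].round(2))
E
```

```text
t: 0.7
position: [0.2729, -0.6184, 0.4569]
eef_rot: [0.693, 0.144, -0.691, 0.148]
contact_force: [-0.7, -0.1, -0.7]
grip_width: 1.001
t: 2.4
position: [0.6756, -0.0209, 0.45]
eef_rot: [0.49, 0.51, -0.491, 0.509]
contact_force: [-0.3, -0.6, -0.1]
grip_width: 0.999
[array([ 2.495e-01,  1.000e-04, -5.000e-04]), array([-0.0004,  0.0002,  0.0015])] [ 0.23  0.36 -0.43  1.23  0.15  1.59 -0.14]
```

View pics/s2.png

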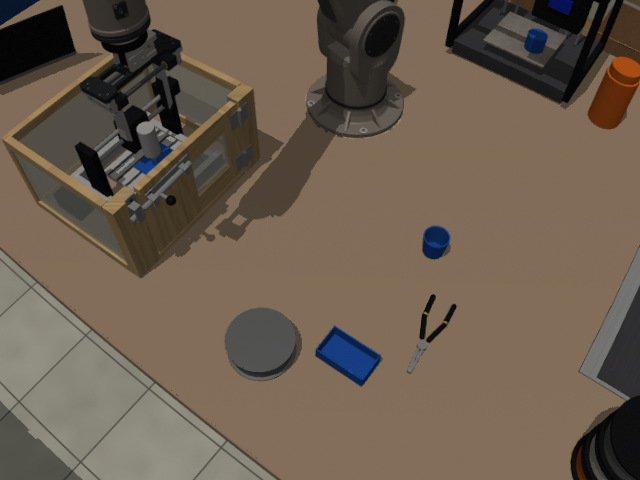

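```bash
python3 -m handwheel '[[[0.05,0,0],[0,0,0]],[[0.1,0,0],[0,0,0]],[[0.15,0,0],[0,0,0]],[[0.18,0,0],[0,0,0]],[[0.21,0,0],[0,0,0]],[[0.23,0,0],[0,0,0]],[[0.249,0,0],[0,0,0]],[[0.249,0,0],[0,0,0]],[[0.249,0,0],[0,0,0]]]'
python3 - <<'E'
from h import *
im,*_=cam('scene');save(cv2.resize(im['color'][80:280,0:270],None,fx=2.96,fy=2.96,interpolation=cv2.INTER_CUBIC),'s3.png')
im,*_=cam('top');save(cv2.resize(im['color'][75:225,440:640],None,fx=4,fy=4,interpolation=cv2.INTER_CUBIC),'t3.png')
print([v.round(4) for v in delta([.675,-.022,.201],target(.036,1))])
E
```

```text
t: 3.35
position: [0.6753, -0.0233, 0.2032]
eef_rot: [0.491, 0.508, -0.491, 0.509]
contact_force: [-0.7, -0.2, -0.0]
grip_width: 0.999
[array([ 0.003 , -0.0009, -0.0007]), array([-0.0012,  0.0002, -0.0018])]
```

View pics/s3.png

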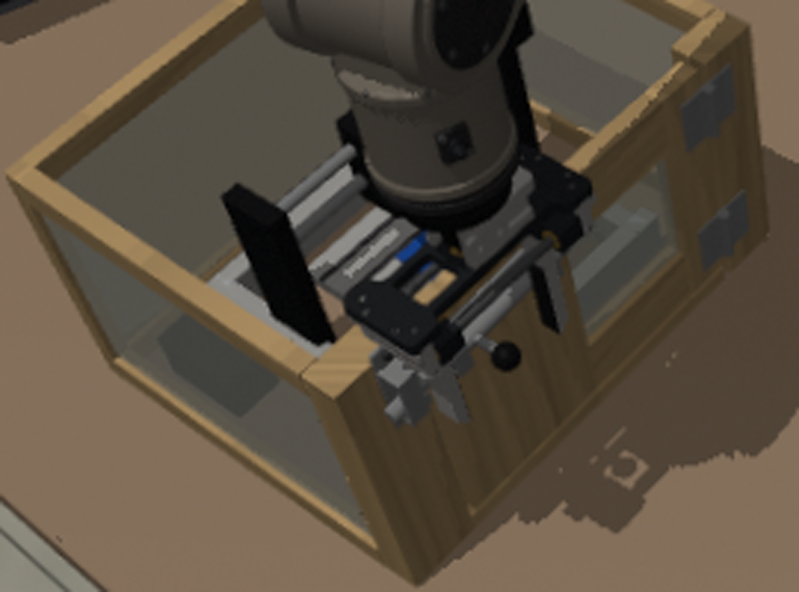

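View pics/t3.png

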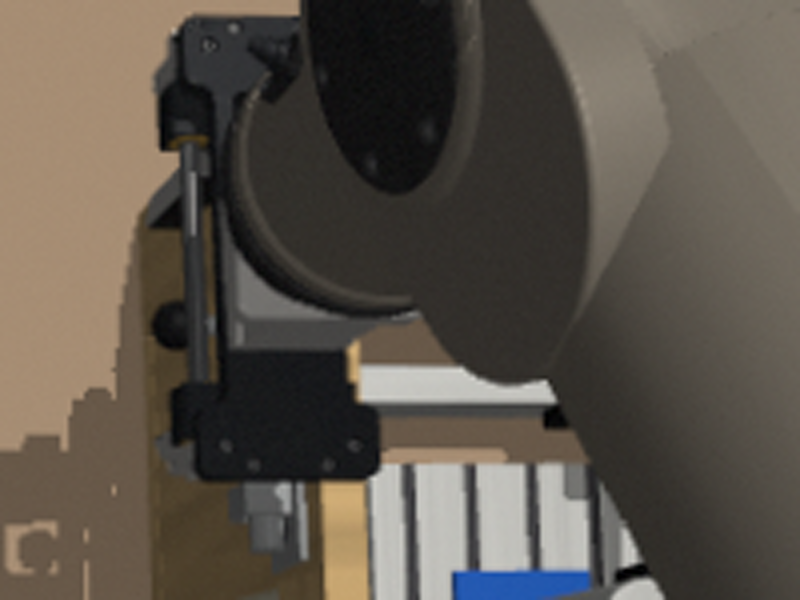

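Run:
```python
from h import *
import pickle
S=pickle.load(open('c0.pkl','rb'))['scene']
s=monitor.get_state();M=R.from_quat(s['eef_rot']).as_matrix()
for off in ([.011,.047,.008],[.011,.047,-.008],[.011,-.047,-.008],[.011,-.047,.008],[-.008,0,0]):
    q=proj(s['position']+M@off,S)[0];print(off,(q*2.96-[0,80*2.96]).round())
```

```text
[0.011, 0.047, 0.008] [452. 404.]
[0.011, 0.047, -0.008] [469. 414.]
[0.011, -0.047, -0.008] [556. 329.]
[0.011, -0.047, 0.008] [540. 320.]
[-0.008, 0, 0] [500. 350.]
```

```bash
python3 -m handwheel '[[[0.003,0,-0.002],[0,0,0]],[[0.003,0,-0.002],[0,0,0]],[[0.003,0,-0.002],[0,0,0]]]'; python3 -m handwheel '[[[0,0,0],[0,0,0]],[[0,0,0],[0,0,0]],[[0,0,0],[0,0,0]],[[0,0,0],[0,0,0]],[[0,0,0],[0,0,0]],[[0,0,0],[0,0,0]],[[0,0,0],[0,0,0]],[[0,0,0],[0,0,0]],[[0,0,0],[0,0,0]],[[0,0,0],[0,0,0]],[[0,0,0],[0,0,0]],[[0,0,0],[0,0,0]]]' 1
python3 - <<'E'
from h import *
im,*_=cam('scene');save(cv2.resize(im['color'][80:280,0:270],None,fx=2.96,fy=2.96,interpolation=cv2.INTER_CUBIC),'s4.png')
print(monitor.get_state()['ft_torque'],monitor.get_state()['position'])
E
```

```text
t: 3.75
position: [0.6754, -0.0199, 0.1998]
eef_rot: [0.491, 0.509, -0.491, 0.509]
contact_force: [0.2, 0.1, 0.7]
grip_width: 0.998
t: 4.95
position: [0.6753, -0.0201, 0.1995]
eef_rot: [0.491, 0.509, -0.491, 0.509]
contact_force: [-1.3, -0.6, 0.4]
grip_width: 0.219
[-0.16651719  0.13796289  0.01927387] [ 0.67534231 -0.02007513  0.19947327]
```

View pics/s4.png

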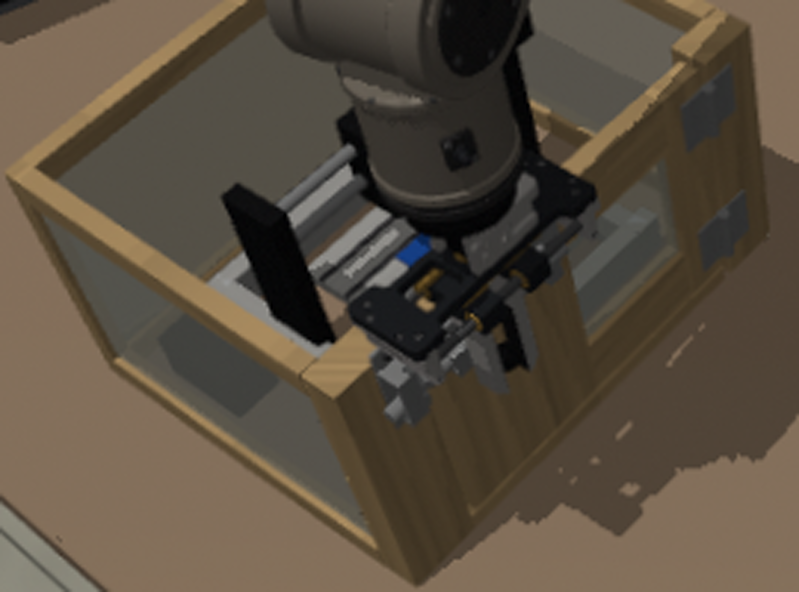

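```bash
python3 -m handwheel '[[[-0.003,0,0],[0,0,0]],[[-0.006,0,0],[0,0,0]],[[-0.0085,0,0],[0,0,0]],[[-0.0085,0,0],[0,0,0]],[[-0.0085,0,0],[0,0,0]],[[-0.0085,0,0],[0,0,0]]]'
python3 - <<'E'
from h import *
im,*_=cam('scene');save(cv2.resize(im['color'][180:230,110:180],None,fx=10,fy=10,interpolation=cv2.INTER_CUBIC),'s5.png')
print(monitor.get_state()['position'])
E
```

```text
t: 5.6
position: [0.6753, -0.0201, 0.2078]
eef_rot: [0.491, 0.509, -0.491, 0.509]
contact_force: [-0.8, -0.4, -5.8]
grip_width: 0.218
[ 0.6752826  -0.02010172  0.20790135]
```

View pics/s5.png

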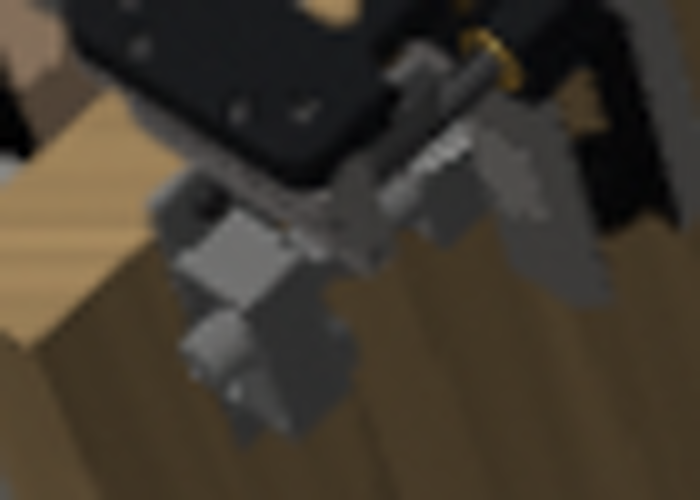

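```bash
python3 -m handwheel '[[[0,-0.004,0],[0,0,0]],[[0,-0.008,0],[0,0,0]],[[0,-0.012,0],[0,0,0]],[[0,-0.016,0],[0,0,0]],[[0,-0.02,0],[0,0,0]],[[0,-0.02,0],[0,0,0]]]'
python3 - <<'E'
from h import *
im,*_=cam('scene');save(cv2.resize(im['color'][180:230,110:180],None,fx=10,fy=10,interpolation=cv2.INTER_CUBIC),'s6.png')
print(monitor.get_state()['position'])
E
```

```text
t: 6.25
position: [0.6547, -0.0208, 0.2082]
eef_rot: [0.491, 0.509, -0.491, 0.509]
contact_force: [-0.9, -1.4, -5.2]
grip_width: 0.213
[ 0.65493784 -0.02080428  0.2082575 ]
```

View pics/s6.png

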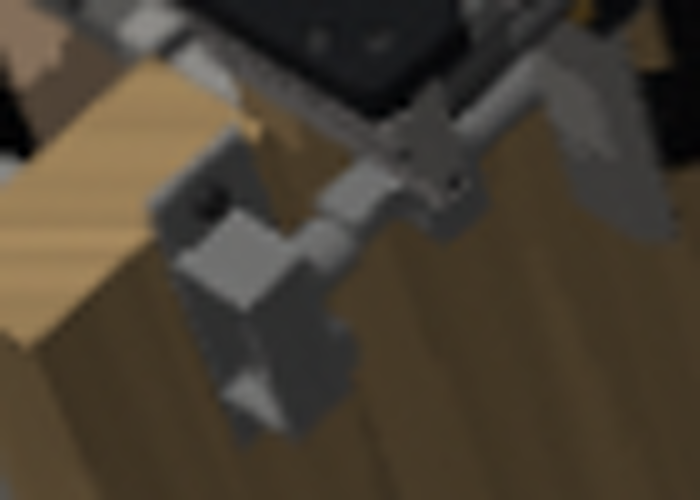

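```bash
python3 -m handwheel '[[[0,-0.005,0],[0,0,0]],[[0,-0.01,0],[0,0,0]],[[0,-0.014,0],[0,0,0]],[[0.001,-0.018,0],[0,0,0]],[[0.0015,-0.022,0],[0,0,0]],[[0.002,-0.026,0],[0,0,0]],[[0.0025,-0.03,0],[0,0,0]],[[0.003,-0.034,0],[0,0,0]],[[0.003,-0.036,0],[0,0,0]],[[0.003,-0.036,0],[0,0,0]]]'
python3 - <<'E'
from h import *
im,*_=cam('scene');save(cv2.resize(im['color'][150:240,110:230],None,fx=6,fy=6,interpolation=cv2.INTER_CUBIC),'s7.png')
print(monitor.get_state()['position'])
E
```

```text
t: 7.3
position: [0.6192, -0.0219, 0.2055]
eef_rot: [0.491, 0.509, -0.491, 0.509]
contact_force: [-0.3, 1.4, 6.3]
grip_width: 0.217
[ 0.61921166 -0.02200027  0.20552621]
```

View pics/s7.png

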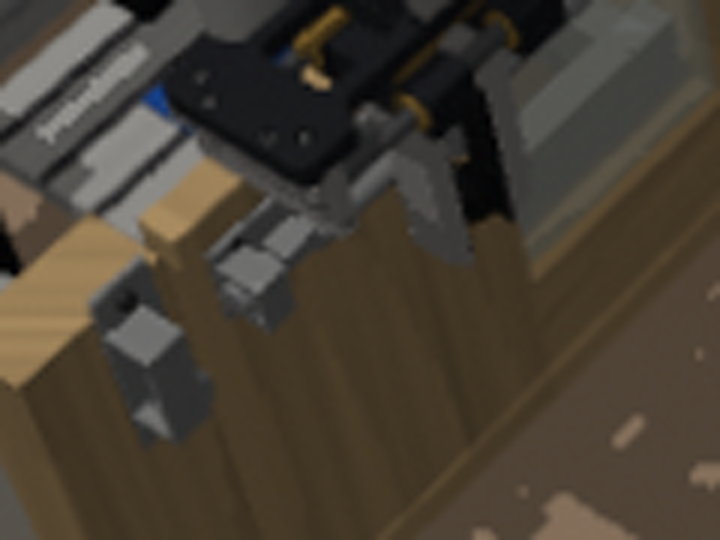

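```bash
python3 -m handwheel '[[[-0.0015,0,0],[0,0,0]],[[-0.002,0,0],[0,0,0]],[[-0.002,-0.001,0],[0,0,0]],[[-0.002,-0.003,0],[0,0,0]],[[-0.002,-0.003,0],[0,0,0]]]'
```

```text
t: 7.85
position: [0.6173, -0.022, 0.2071]
eef_rot: [0.492, 0.508, -0.49, 0.509]
contact_force: [8.4, 2.6, -7.9]
grip_width: 0.218
```

Run:
```python
import numpy as np
for i in range(1,13):
    t=.04*i if i<12 else .478; a=.224;b=.046
    print('%.3f y %.4f z %.4f'%(t,a*(np.cos(t)-1)-b*np.sin(t),-(a*np.sin(t)+b*(np.cos(t)-1))))
```

```text
0.040 y -0.0020 z -0.0089
0.080 y -0.0044 z -0.0178
0.120 y -0.0071 z -0.0265
0.160 y -0.0102 z -0.0351
0.200 y -0.0136 z -0.0436
0.240 y -0.0174 z -0.0519
0.280 y -0.0214 z -0.0601
0.320 y -0.0258 z -0.0681
0.360 y -0.0306 z -0.0760
0.400 y -0.0356 z -0.0836
0.440 y -0.0409 z -0.0910
0.478 y -0.0463 z -0.0979
```

```bash
python3 -m handwheel '[[[0.0008,0,0],[0,0,0]],[[0.0008,-0.001,-0.0045],[-0.02,0,0]],[[0.0008,-0.002,-0.009],[-0.04,0,0]],[[0.0008,-0.0032,-0.0135],[-0.06,0,0]],[[0.0008,-0.0044,-0.0178],[-0.08,0,0]],[[0.0008,-0.0057,-0.022],[-0.1,0,0]],[[0.0008,-0.0071,-0.0265],[-0.12,0,0]],[[0.0008,-0.0071,-0.0265],[-0.12,0,0]]]'
python3 - <<'E'
from h import *
im,*_=cam('scene');save(cv2.resize(im['color'][130:240,90:230],None,fx=5.5,fy=5.5,interpolation=cv2.INTER_CUBIC),'s8.png')
print(monitor.get_state()['contact_force'])
E
```

```text
t: 8.65
position: [0.6095, 0.0042, 0.2067]
eef_rot: [0.46, 0.537, -0.459, 0.538]
contact_force: [9.2, -1.4, -3.8]
grip_width: 0.218
[ 9.74182874 -1.63260619 -3.60824594]
```

View pics/s8.png

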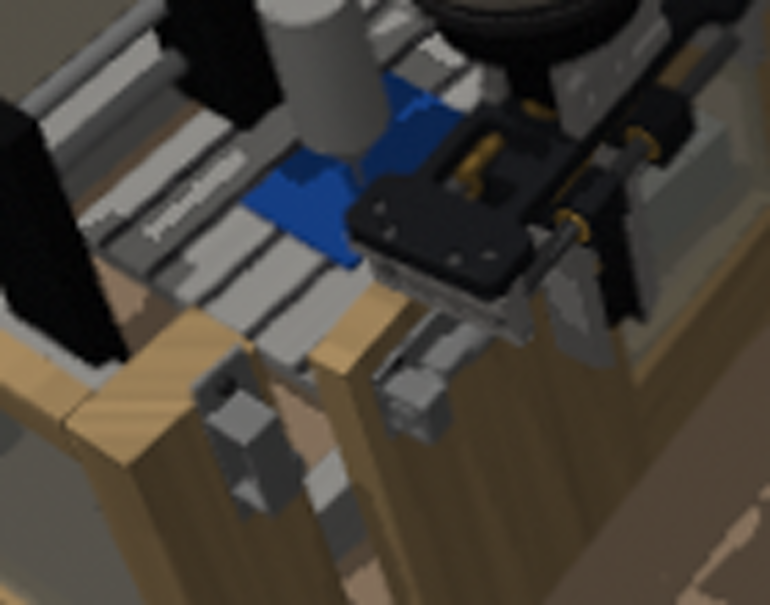

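The gate has come free and follows the knob. I'll continue the arc.

```bash
python3 -m handwheel '[[[0,-0.002,-0.0089],[-0.04,0,0]],[[0,-0.0044,-0.0178],[-0.08,0,0]],[[0,-0.0071,-0.0265],[-0.12,0,0]],[[0,-0.0102,-0.0351],[-0.16,0,0]],[[0,-0.0136,-0.0436],[-0.2,0,0]],[[0,-0.0174,-0.0519],[-0.24,0,0]],[[0,-0.0214,-0.0601],[-0.28,0,0]],[[0,-0.0258,-0.0681],[-0.32,0,0]],[[0,-0.0306,-0.076],[-0.36,0,0]],[[0,-0.0306,-0.076],[-0.36,0,0]],[[0,-0.0306,-0.076],[-0.36,0,0]],[[0,-0.0306,-0.076],[-0.36,0,0]]]'
python3 - <<'E'
from h import *
import pickle
d={}
for n in ('scene','top'):
    im,*c=cam(n);d[n]=(im['color'],*c)
pickle.dump(d,open('c9.pkl','wb'))
save(cv2.resize(d['scene'][0][110:260,70:270],None,fx=4,fy=4,interpolation=cv2.INTER_CUBIC),'s9.png')
save(cv2.resize(d['top'][0][75:225,440:640],None,fx=4,fy=4,interpolation=cv2.INTER_CUBIC),'t9.png')
s=monitor.get_state();print(s['contact_force'],s['position'])
v=s['position'][:2]-[.3946,-.0773];print('angle est',np.arctan2(v[1],v[0])-np.arctan2(.046,.224)-.0363,np.hypot(*v),np.hypot(.224,.045))
E
```

```text
t: 9.9
position: [0.5681, 0.0746, 0.2069]
eef_rot: [0.357, 0.61, -0.355, 0.612]
contact_force: [11.6, 2.5, -4.9]
grip_width: 0.216
[11.7559306   2.46900294 -4.04968446] [0.56808257 0.07453768 0.20686323]
angle est 0.48012067682881243 0.23054475672997385 0.228475381605984
```

View pics/s9.png

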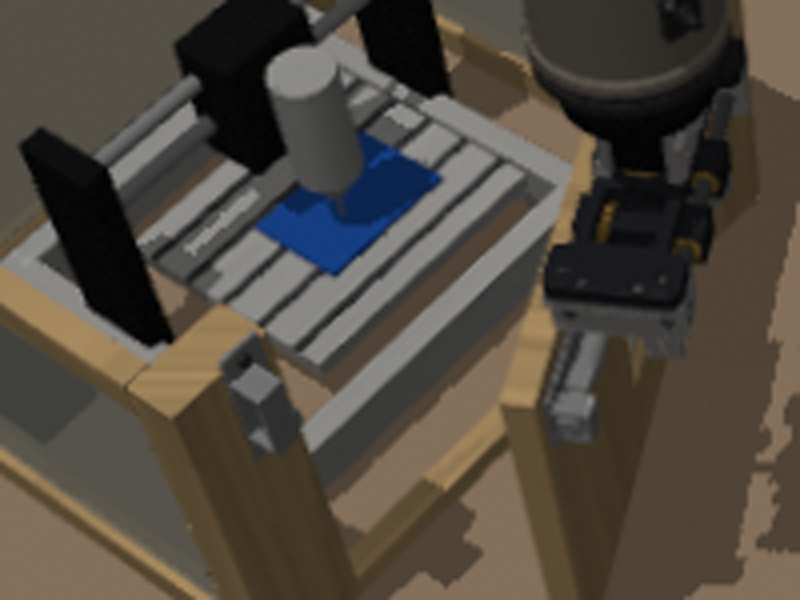

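View pics/t9.png

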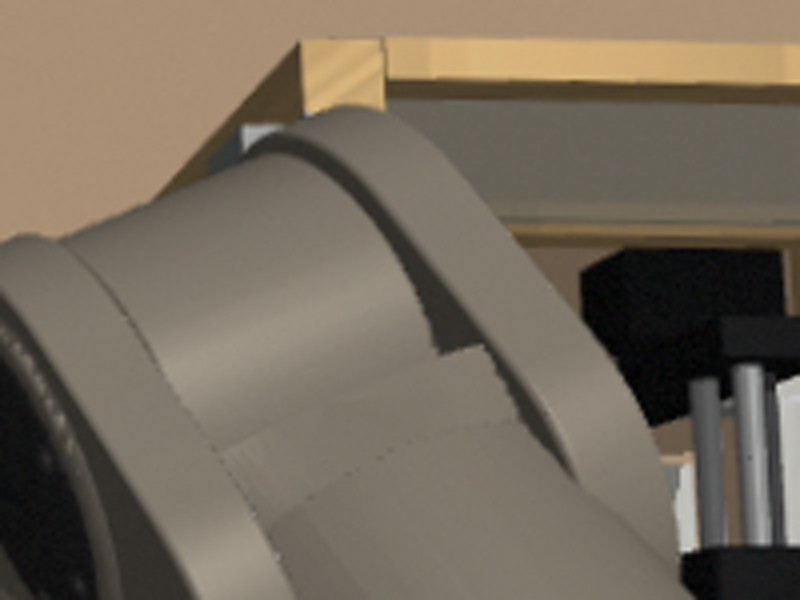

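Run:
```python
from h import *
import pickle
S=pickle.load(open('c9.pkl','rb'))['scene']
p=(0.67438,-.06718,.03626)
shut=G2W([[.04,0,.25]],p)[0]
for th in (.44,.46,.48,.5,.52):
    q=G2W([[-.28+.32*np.cos(th),.32*np.sin(th),.25],[-.28+.32*np.cos(th)+.018*np.sin(th),.32*np.sin(th)-.018*np.cos(th),.25]],p); print(th,((proj(q,S)-[70,110])*4).round(0).tolist(),np.linalg.norm(q[0]-shut).round(4))
im=cv2.resize(S[0][185:235,170:240],None,fx=11,fy=11,interpolation=cv2.INTER_CUBIC);save(im,'s10.png')
```

```text
0.44 [[507.0, 395.0], [473.0, 391.0]] 0.1397
0.46 [[519.0, 397.0], [485.0, 393.0]] 0.1459
0.48 [[532.0, 398.0], [497.0, 395.0]] 0.1521
0.5 [[544.0, 399.0], [509.0, 396.0]] 0.1583
0.52 [[557.0, 400.0], [522.0, 398.0]] 0.1645
```

View pics/s10.png

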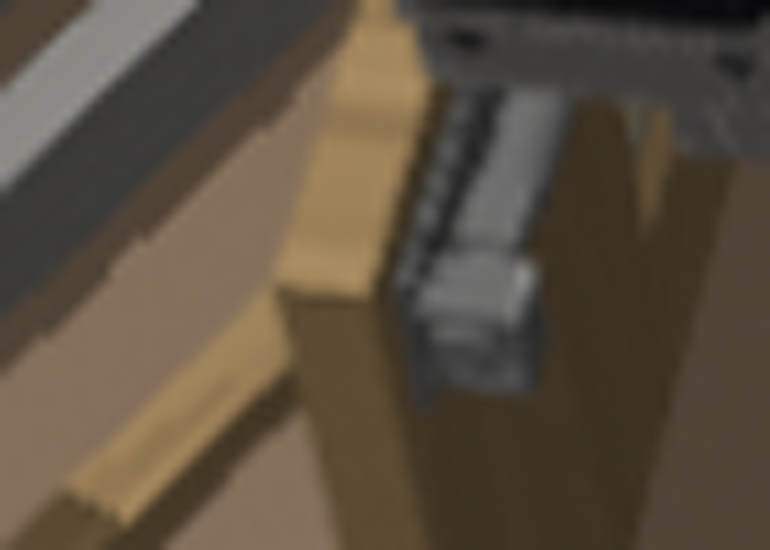

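```bash
python3 -m handwheel '[[[0,0,0],[0,0,0]],[[0,0,0],[0,0,0]],[[0,0,0],[0,0,0]],[[0,0,0],[0,0,0]],[[0,0,0],[0,0,0]]]'
python3 - <<'E'
from h import *
im,*_=cam('scene');save(im['color'],'s11.png')
E
```

```text
t: 10.5
position: [0.5681, 0.0745, 0.2069]
eef_rot: [0.357, 0.61, -0.355, 0.612]
contact_force: [11.9, 2.8, -4.3]
grip_width: 0.216
```

View pics/s11.png

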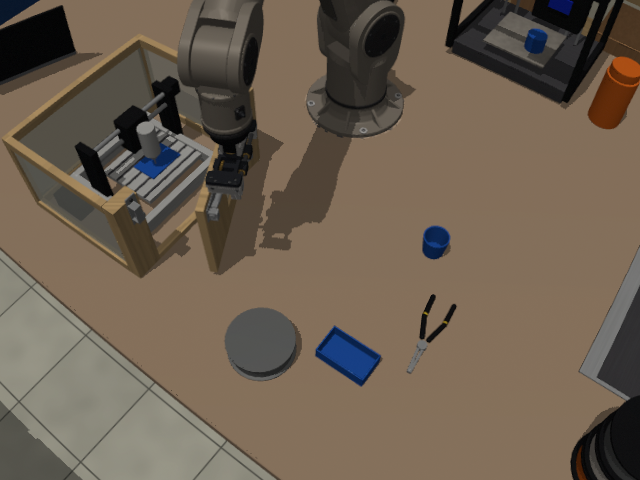

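The gate stands ajar and steady with its corner at about (204, 212). The cup, pliers, tray and spool are in the same pixel positions as at the start.

```bash
python3 -c "
from plant import bot
print(bot.hand_in())"
```

```text
the job is handed in; nothing more can be done
None
```

I handed the job in at about t = 10.5 s, with the arm holding the gate ajar by the bolt's knob and the bolt drawn back.

- **Bolt:** I gripped the ball knob from above, lifted it about 8.5 mm to clear the lip, and pulled it back 58 mm until it met the stop. At the end the nose showed flush with its front guide, and the grip was pressing it against the stop with about 11 N.
- **Gate:** I swung it out along its arc. The TCP pose put it at 0.480 rad and the picture at about 0.487 rad, so the free edge is roughly 15.2 to 15.4 cm from shut. Pose and forces stayed steady over a further 0.5 s hold.
- **Loose things:** the cup, pliers, tray and spool look unmoved in the last scene picture.
- **Disagreements:**
  - The scene camera disagreed with my fit of the guard's position by 2 to 3 pixels in places.
  - The tool's distance from the hinge came out 2 mm longer than the given knob geometry.
  - Near full draw the tool pressed down on the knob with about 6 N, so I raised it 2 mm before the last pull. That left it lifting with about 8 N, and I lowered it 0.8 mm before swinging.

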